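# Clear the hearth lane and roll the log onto its mark

## Task

The lane on the hearth has to be cleared so that the fat juniper log can be rolled home. First stand the ceramic lantern upright in the middle of the wooden coaster and the glass dish upright in the middle of the little turntable, setting both down gently; then roll the log along the flagstones, without lifting it, until it lies still along the pale inlaid strip, resting on it and about centred on its length. Do not shift or knock over anything else.

Things in the scene. Friction and masses are not known exactly. Their poses are not given: they have to be found in the camera images.
- log: Peeled juniper log lying on its side, a plain cylinder 90 mm across and 130 mm long, about 0.5 kg. Origin at its centre, 45 mm up; x is its level axis, y and z turn as it rolls. Too fat to grip: pushed from the side at mid-height it rolls, with some resistance: let go at 0.1 m/s it rolls on about 20 mm, at 0.05 m/s about 5 mm.
- mark: The mark: a pale marble strip let flush into the flagstones, 190 mm long (x) and 30 mm wide (y); fixed. Origin at its middle, on the surface; z up. The log starts on either side of it, 0.28 to 0.37 m off along y, nearly parallel (2 degrees) and opposite (10 mm): a straight roll reaches it. At the end the log lies along x, centred over the origin; the strip's ends show beside it.
- lantern_center (a point): Terracotta candleholder-shaped lantern: a foot 66 mm across and 10 mm high, a round body 54 mm across from 12 to 72 mm height, a narrower collar and a white push button on top (nothing needs pressing), 86 mm tall in all, 0.3 kg. This point is on its axis, 43 mm above its underside; z along the axis. It stands in the lane, either on the strip or about midway between strip and log.
- dish_center (a point): Small round clear-glass dish, open on top: 60 mm across from 12 to 50 mm height (narrowing to 44 mm at the foot), wall 5 mm, 50 mm tall, 0.2 kg. This point is on its axis, 25 mm above its underside; z along the axis. It stands in the lane where the lantern does not.
- coaster_top (a point): Juniper wood coaster, a round slice 100 mm across and 12 mm thick with bark edge and rings, fixed. This point is the centre of its top, 12 mm above the surface. It lies in the row of four things behind the lane.
- turntable_top (a point): Tiny steel turntable: a plain round disc 100 mm across, top 21 mm above the surface, on a smaller base; the disc turns freely. This point is the centre of the disc's top. In the row behind the lane.
- vase: Bystander: black clay wedding vase, round belly 96 mm across, two spouts joined by a handle, 178 mm tall. Origin under its centre, on the surface; the two spouts stand apart along y. In the row behind the lane.
- canister: Bystander: closed copper match canister with a white lid, 68 mm across, 95 mm tall, origin under its centre. In the row behind the lane.
- bowl: Bystander: terracotta bowl, 110 mm across, 50 mm tall, origin under its centre. Beyond the right end of the lane.
- brush: Bystander: wooden hearth brush, 190 mm long, lying along its x near the left end of the lane; origin under its centre.
- stone: Bystander: flat grey river stone, 76 mm across, 28 mm tall, origin under its centre. Beyond the left end of the lane.
Things that resemble listed ones, but are neither listed nor needed, are in the scene too. What is shaped like the part that bears lantern_center but green or yellow is not meant.

How it is judged:
By the outcome, as a careful person would: the job done as asked, in the order asked, and still so for the second after the job is handed in, with the robot touching nothing.
It also fails if it takes over 72 s, if anything falls off the work surface, if the arm or the gripper's body presses on something with over 40 N, if the wrist force passes 120 N, or if a joint passes its speed limit or range.

## Robot

A 6-joint arm with a two-finger parallel gripper is mounted at the origin on the work surface. World frame = base frame: x ahead of the robot, y to its left, z up, the work surface at z = 0. Lengths are in m, angles in degrees, forces in N, time in s.
With the tool pointing down it reaches from about 0.3 to 0.75 m from the base axis. Payload 8.5 kg.
Tool frame: the origin (TCP) lies between the finger pads; the fingertips stand 22 mm ahead of it and the grasp point (between the pads) lies 3 mm ahead of it (env.nose_length is the distance from the TCP to the fingertips, in m); z points along the fingers, x is the direction in which the jaws open and shut, and the axes are right-handed (so a half turn about z gives the same grasp; the last joint's range is limited). The gripper opens to 85 mm and grips with 20 to 120 N. Pads are 22 mm wide; open, the fingers measure 114 mm over their backs; the gripper's body (76 mm by 85 mm) begins 54 mm behind the grasp point. The pads swing forward as they close: fully open they stand 13 mm farther back than shut.
Start: joints at [-87.737, 21.807, 74.336, -0, 83.858, -12.336], TCP at [0.139, -0.532, 0.253] pointing down, gripper open.
Joint ranges: [-178.18, 178.18], [-50.72, 133.34], [12.68, 142.11], [-81.47, 261.47], [9.98, 163.14], [-165.26, 165.26]. Speed limits (degrees/s): [136.94, 136.94, 180, 180, 180, 180].

## Interface

Orientations are given as a 3x3 rotation matrix whose columns are the frame's x, y, z axes.
In Python, from rig import env gives the robot as it stands.
- The arm moves only by the tool arm_command, never from a script. Its argument "steps" is a list of rows, each an object with "delta_pos": the shift along the world's x, y, z in mm, a list of three; "dr": the turn, a rotation vector about the world's x, y, z in degrees, a list of three. In form: [{"delta_pos": [dx, dy, dz], "dr": [wx, wy, wz]}, ...]. A call has 1 to 20 rows; each row shifts and turns the commanded pose from where the row before left it; what a row does not reach is not made up. A row lasts 1/10 s, in which the tool goes at most 50 mm and 8.59 degrees, less where a joint would pass 70% of its speed; a pose out of reach is approached as far as the arm can. A call with a gripper value outside its range is refused whole. "grip" is the opening, from 0 (shut) to 1 (fully open), set as the call begins (left out, the last holds). The fingers move at their own pace and stop on an object; "squeeze" is the grip in N (left out, the last holds). Time passes only in rows, so rows that do not move let the fingers close. It gives the time, the measured TCP pose, the force and the opening at its end, in the units of the state.
- env.observe(): the state, without advancing time (a new reading comes with each control period).
- env.get_image(name): name is "scene" or "top" or "wrist"; returns the picture (480x640x3 uint8, blue, green, red); there is no depth.
- env.get_calibration(name): a dict with "fx", "fy", "cx", "cy" (pixels), "k1" (the pictures are not rectified: a ray, as slopes to the right and down, at radius r is drawn at 1 + k1 r^2 times it, then the intrinsics apply), "view" (4x4, takes a point from world to camera coordinates). Camera axes: x right, y up, looking along -z (the intrinsics and any distortion apply to the point x, -y, -z); pixel columns grow to the right and rows downward; lengths in m; the calibration is good to about 2 mm. A picture is of the moment at which its call begins: read the wrist's pose just before it. get_calibration takes no time and is no camera call; for the wrist camera it gives the pose at the moment of the call.
- env.close_job(): hands the job in, once; it reports no verdict.
The state is a dict: "time_s": time; "q": joint angles; "qvel": joint speeds; "joint_efforts": joint torques, N m; "position": TCP position; "tool_rot": TCP orientation; "ft_force": force on the tool from outside, world axes, zero at the start; "wrist_torque": the same for the moment, N m; "grip_width": finger opening in m.
Only numpy, scipy, OpenCV 4.12 (cv2) and the standard library are available. Lean on these libraries where they do the work, as an engineer would, in place of code of your own. Each camera call takes 0.05 s, during which the arm holds its last target. There are 200 camera calls.

## Working session

There is one attempt and no reset: what is moved stays moved. The work goes in short steps, Python scripts to look and compute and a tool call to move; the robot and the scene stay as the last step left them, time stands still between calls to the robot, and variables do not carry over. Pictures are saved under pics/ and viewed, about 8 in all and at most 12, crops included, and the job is handed in when it is done.

Besides the shell and the picture viewer there is one more tool, called after "Request:" as name(argument=value, ...), one argument or row to a line, values as JSON. arm_command: Moves the arm, as the interface text tells. Its arguments: {"type":"object","properties":{"steps":{"type":"array"},"grip":{"type":"number"},"squeeze":{"type":"number"}},"required":["steps"]}

```bash
ls; mkdir -p pics; cat > h.py <<'E'
import numpy as np, cv2
from rig import env
def ray(cal,u,v):
    a=np.array([(u-cal['cx'])/cal['fx'],(v-cal['cy'])/cal['fy']]); s=a.copy()
    for _ in range(20): s=a/(1+cal['k1']*(s@s))
    V=np.array(cal['view']); R=V[:3,:3]
    return -R.T@V[:3,3], R.T@np.array([s[0],-s[1],-1])
def onz(cal,u,v,z):
    o,d=ray(cal,u,v); return (o+d*(z-o[2])/d[2]).round(4)
def proj(cal,p):
    V=np.array(cal['view']); c=V[:3,:3]@np.array(p)+V[:3,3]; s=np.array([c[0],-c[1]])/-c[2]
    s=s*(1+cal['k1']*(s@s)); return s[0]*cal['fx']+cal['cx'],s[1]*cal['fy']+cal['cy']
E
python3 - <<'E'
from h import *
print(env.observe())
for n in('scene','top'):
    cv2.imwrite(f'pics/{n}0.png',env.get_image(n)); c=env.get_calibration(n); print(n,c)
E
```

```text
pics
{'time_s': 0.0, 'q': array([-8.77385672e+01,  2.18412604e+01,  7.43860331e+01,  4.96970976e-04,
        8.38566370e+01, -1.23346076e+01]), 'qvel': array([ 0.06515632,  0.10843253,  0.03258146, -0.0264343 , -0.05678481,
       -0.06796759]), 'joint_efforts': array([ 8.66058454e-04, -4.48454118e+01, -2.31275457e+01, -1.84421870e-04,
        4.80756979e-03,  1.60030760e-05]), 'position': array([ 0.13860142, -0.53197833,  0.25270168]), 'tool_rot': array([[ 2.52001542e-01, -9.67726832e-01, -4.91851085e-05],
       [-9.67725777e-01, -2.52001342e-01,  1.46406336e-03],
       [-1.42920811e-03, -3.21348526e-04, -9.99998927e-01]]), 'ft_force': array([-0.33306665,  0.44040178,  0.05224764]), 'wrist_torque': array([-0.04460253, -0.02031913, -0.06438258]), 'grip_width': 0.08537542556535663}
scene {'fx': 433.92950056551325, 'fy': 433.92950056551325, 'cx': 318.07971278359076, 'cy': 244.72937271054204, 'k1': -0.10088458229651506, 'view': array([[ 0.378312  ,  0.92567296, -0.00309907, -0.20890982],
       [-0.62589311,  0.25825914,  0.73590762,  0.25784087],
       [ 0.68201015, -0.27646299,  0.67707486, -1.41842183],
       [ 0.        ,  0.        ,  0.        ,  1.        ]])}
top {'fx': 495.9999942437412, 'fy': 495.9999942437412, 'cx': 325.50601510247225, 'cy': 241.24762513662907, 'k1': -0.06272754129077134, 'view': array([[ 0.02857431, -0.99953728, -0.01042727,  0.00670644],
       [ 0.98995561,  0.02685237,  0.13880502, -0.50992728],
       [-0.1384608 , -0.01428879,  0.99026483, -1.38964412],
       [ 0.        ,  0.        ,  0.        ,  1.        ]])}
```

View pics/top0.png

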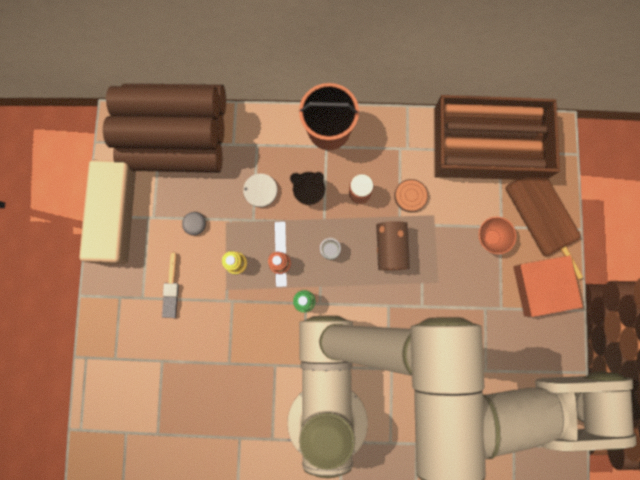

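View pics/scene0.png

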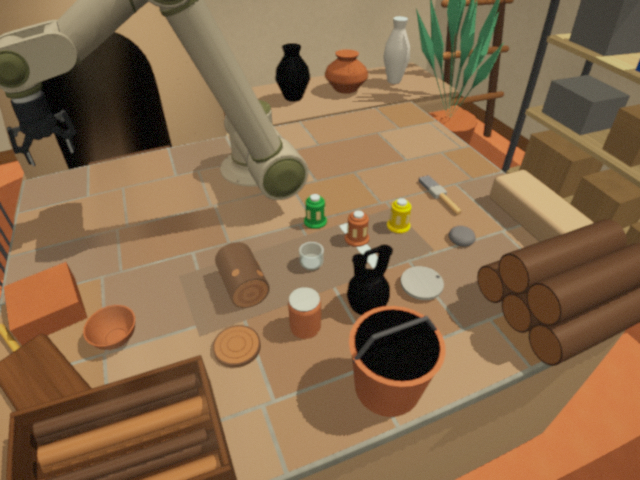

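The top view shows the red lantern on the strip at about (278,262) and the strip at about (281,254). The dish is at (330,249), the log at (393,247), the coaster at (411,195) and the turntable at (261,190). The yellow (233,262) and green (304,301) lanterns are decoys.

```bash
python3 - <<'E'
from h import *
im=cv2.imread('pics/top0.png'); c=env.get_calibration('top')
for n,(u,v),z in [('lantern btn',(277,261),.086),('dish',(330,248),.05),('log',(393,246),.06),('coaster',(411,195),.012),('turnt',(261,190),.021),('vase',(308,186),.12),('canister',(361,186),.095),('yellow',(231,261),.086),('green',(303,300),.086),('strip top',(281,223),0),('strip bot',(281,286),0),('bowl',(498,235),.04)]:
    print(n,onz(c,u,v,z))
crop=im[165:325,205:435]
cv2.imwrite('pics/crop.png',cv2.resize(crop,None,fx=3.45,fy=3.45,interpolation=cv2.INTER_CUBIC))
E
```

```text
lantern btn [0.4438 0.1525 0.086 ]
dish [0.4885 0.0074 0.05  ]
log [ 0.4978 -0.1701  0.06  ]
coaster [ 0.658 -0.228  0.012]
turnt [0.6593 0.2161 0.021 ]
vase [0.6497 0.0722 0.12  ]
canister [ 0.6599 -0.0747  0.095 ]
yellow [0.4402 0.2801 0.086 ]
green [0.339 0.077 0.086]
strip top [0.5656 0.1549 0.    ]
strip bot [0.3793 0.1473 0.    ]
bowl [ 0.5406 -0.4755  0.04  ]
```

View pics/crop.png

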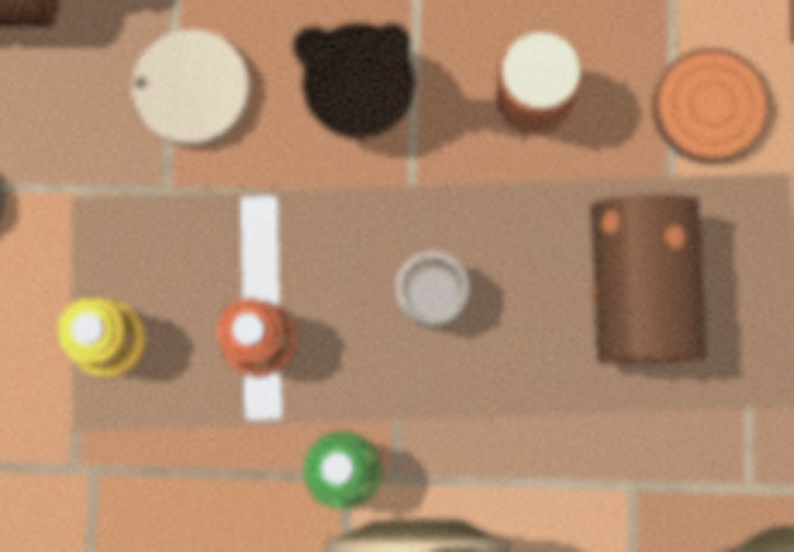

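```bash
python3 - <<'E'
from h import *
c=env.get_calibration('top'); print(env.nose_length)
f=lambda x,y:(205+(x+.5)/3.45-.5,165+(y+.5)/3.45-.5)
for n,p,z in [('lantern',(248,328),.086),('lantern foot',(262,340),.03),('dish',(433,288),.05),('coaster',(713,104),.012),('turnt',(190,87),.021),('logTL',(592,203),.045),('logTR',(698,198),.045),('logBL',(600,362),.045),('logBR',(705,360),.045),('sTL',(241,197),0),('sTR',(278,196),0),('sBL',(245,419),0),('sBR',(281,418),0)]:
    print(n,onz(c,*f(*p),z))
E
```

```text
0.022
lantern [0.4474 0.1539 0.086 ]
lantern foot [0.4432 0.1481 0.03  ]
dish [0.4882 0.007  0.05  ]
coaster [ 0.6586 -0.2289  0.012 ]
turnt [0.6596 0.2199 0.021 ]
logTL [ 0.5636 -0.1232  0.045 ]
logTR [ 0.5702 -0.2114  0.045 ]
logBL [ 0.4314 -0.1317  0.045 ]
logBR [ 0.4353 -0.2179  0.045 ]
sTL [0.5688 0.1744 0.    ]
sTR [0.5705 0.1426 0.    ]
sBL [0.3786 0.1629 0.    ]
sBR [0.3803 0.1325 0.    ]
```

Request:
arm_command(
  steps=[
    {"delta_pos": [30, 40, 0], "dr": [0, 0, 7]},
    {"delta_pos": [30, 40, 0], "dr": [0, 0, 7]},
    {"delta_pos": [30, 40, 0], "dr": [0, 0, 7]},
    {"delta_pos": [30, 40, 0], "dr": [0, 0, 7]},
    {"delta_pos": [30, 40, 0], "dr": [0, 0, 7]},
    {"delta_pos": [30, 40, 0], "dr": [0, 0, 7]},
    {"delta_pos": [30, 40, 0], "dr": [0, 0, 7]},
    {"delta_pos": [20, 40, 0], "dr": [0, 0, 7]},
    {"delta_pos": [20, 40, 0], "dr": [0, 0, 7]},
    {"delta_pos": [20, 40, 0], "dr": [0, 0, 7]},
    {"delta_pos": [0, 40, 0], "dr": [0, 0, 5.4]},
    {"delta_pos": [0, 40, 0], "dr": [0, 0, 0]},
    {"delta_pos": [0, 40, 0], "dr": [0, 0, 0]},
    {"delta_pos": [0, 40, 0], "dr": [0, 0, 0]},
    {"delta_pos": [0, 40, 0], "dr": [0, 0, 0]},
    {"delta_pos": [0, 40, 0], "dr": [0, 0, 0]},
    {"delta_pos": [0, 30, 0], "dr": [0, 0, 0]},
    {"delta_pos": [0, 10, 0], "dr": [0, 0, 0]},
    {"delta_pos": [0, 0, 0], "dr": [0, 0, 0]},
  ],
  grip=1,
)

```text
time_s: 2.0
position: [0.4084, 0.1484, 0.2531]
tool_rot: [[1.0, 0.002, -0.001], [0.002, -1.0, -0.0], [-0.001, 0.0, -1.0]]
ft_force: [-0.2, -0.6, -0.2]
grip_width: 0.0851
```

```bash
python3 - <<'E'
from h import *
c=env.get_calibration('wrist'); cv2.imwrite('pics/w1.png',env.get_image('wrist')); print(c); print(proj(c,(.4474,.1539,.086)))
E
```

```text
{'fx': 377.2754957394759, 'fy': 377.2754957394759, 'cx': 323.913578890411, 'cy': 240.69838429728915, 'k1': 0.02470673067834861, 'view': array([[ 9.99997869e-01,  1.99759312e-03, -5.21239224e-04,
        -4.08837037e-01],
       [-2.06352515e-03,  9.59484285e-01, -2.81754588e-01,
        -1.04341531e-01],
       [-6.27101822e-05,  2.81755063e-01,  9.59486363e-01,
        -4.20268208e-01],
       [ 0.00000000e+00,  0.00000000e+00,  0.00000000e+00,
         1.00000000e+00]])}
(np.float64(373.6905277360752), np.float64(217.40396984918033))
```

View pics/w1.png

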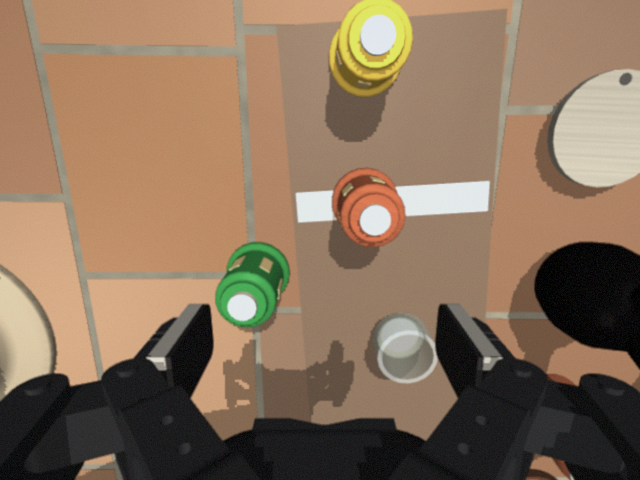

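The wrist view shows the lantern button at (375,220), the strip ends at (296–298, 194–222) and (488–490, 181–210), and the dish rim at (406,351).

```bash
python3 - <<'E'
from h import *
c=env.get_calibration('wrist')
for n,u,v,z in [('btn',375.5,220.5,.086),('dish',406,351,.05),('sL',297,208,0),('sR',489,195.5,0),('turnt',602,128,.021)]: print(n,onz(c,u,v,z))
E
```

```text
btn [0.4491 0.1504 0.086 ]
dish [0.4888 0.0114 0.05  ]
sL [0.3816 0.143  0.    ]
sR [0.5725 0.1556 0.    ]
turnt [0.6542 0.2188 0.021 ]
```

Request:
arm_command(
  steps=[
    {"delta_pos": [20, 2, 0], "dr": [0, 0, 0]},
    {"delta_pos": [20, 1, 0], "dr": [0, 0, 0]},
    {"delta_pos": [0, 0, 0], "dr": [0, 0, 0]},
    {"delta_pos": [0, 0, -40], "dr": [0, 0, 0]},
    {"delta_pos": [0, 0, -40], "dr": [0, 0, 0]},
    {"delta_pos": [0, 0, -30], "dr": [0, 0, 0]},
    {"delta_pos": [0, 0, -30], "dr": [0, 0, 0]},
    {"delta_pos": [0, 0, -30], "dr": [0, 0, 0]},
    {"delta_pos": [0, 0, -20], "dr": [0, 0, 0]},
    {"delta_pos": [0, 0, -10], "dr": [0, 0, 0]},
    {"delta_pos": [0, 0, 0], "dr": [0, 0, 0]},
    {"delta_pos": [0, 0, 0], "dr": [0, 0, 0]},
  ],
)

```text
time_s: 3.25
position: [0.4489, 0.1504, 0.0541]
tool_rot: [[1.0, -0.0, 0.001], [-0.0, -1.0, 0.0], [0.001, -0.0, -1.0]]
ft_force: [0.6, 1.4, -0.9]
grip_width: 0.0853
```

Request:
arm_command(
  steps=[
    {"delta_pos": [0, 0, 0], "dr": [0, 0, 0]},
    {"delta_pos": [0, 0, 0], "dr": [0, 0, 0]},
    {"delta_pos": [0, 0, 0], "dr": [0, 0, 0]},
    {"delta_pos": [0, 0, 0], "dr": [0, 0, 0]},
    {"delta_pos": [0, 0, 0], "dr": [0, 0, 0]},
    {"delta_pos": [0, 0, 0], "dr": [0, 0, 0]},
    {"delta_pos": [0, 0, 0], "dr": [0, 0, 0]},
    {"delta_pos": [0, 0, 0], "dr": [0, 0, 0]},
  ],
  grip=0.4,
  squeeze=35,
)

```text
time_s: 4.05
position: [0.4489, 0.1508, 0.0542]
tool_rot: [[1.0, 0.0, 0.001], [0.0, -1.0, 0.0], [0.001, -0.0, -1.0]]
ft_force: [-0.6, 0.3, 6.7]
grip_width: 0.0534
```

Request:
arm_command(
  steps=[
    {"delta_pos": [0, 0, 10], "dr": [0, 0, 0]},
    {"delta_pos": [0, 0, 25], "dr": [0, 0, 0]},
    {"delta_pos": [0, 0, 35], "dr": [0, 0, 0]},
    {"delta_pos": [0, 0, 35], "dr": [0, 0, 0]},
    {"delta_pos": [0, 0, 25], "dr": [0, 0, 0]},
    {"delta_pos": [0, -15, 10], "dr": [0, 0, 0]},
    {"delta_pos": [0, -25, 0], "dr": [0, 0, 0]},
    {"delta_pos": [0, -35, 0], "dr": [0, 0, 0]},
    {"delta_pos": [0, -35, 0], "dr": [0, 0, 0]},
    {"delta_pos": [0, -35, 0], "dr": [0, 0, 0]},
    {"delta_pos": [0, -35, 0], "dr": [0, 0, 0]},
    {"delta_pos": [10, -35, 0], "dr": [0, 0, 0]},
    {"delta_pos": [20, -35, 0], "dr": [0, 0, 0]},
    {"delta_pos": [30, -35, 0], "dr": [0, 0, 0]},
    {"delta_pos": [30, -35, 0], "dr": [0, 0, 0]},
    {"delta_pos": [30, -30, 0], "dr": [0, 0, 0]},
    {"delta_pos": [30, -20, 0], "dr": [0, 0, 0]},
    {"delta_pos": [30, -9, 0], "dr": [0, 0, 0]},
    {"delta_pos": [20, 0, 0], "dr": [0, 0, 0]},
    {"delta_pos": [0, 0, 0], "dr": [0, 0, 0]},
  ],
)

```text
time_s: 6.05
position: [0.6499, -0.2281, 0.1926]
tool_rot: [[1.0, 0.001, -0.0], [0.001, -1.0, 0.001], [-0.0, -0.001, -1.0]]
ft_force: [-0.5, 0.2, -2.6]
grip_width: 0.0529
```

```bash
python3 - <<'E'
from h import *
print(env.observe()['position'])
c=env.get_calibration('wrist'); cv2.imwrite('pics/w2.png',env.get_image('wrist')); print(proj(c,(.6586,-.2289,.012)),proj(c,(.5,-.171,.045)))
E
```

```text
[ 0.64988525 -0.22805253  0.19261533]
(np.float64(334.33129313539615), np.float64(221.41369366592957)) (np.float64(105.23459634868439), np.float64(150.04490499461548))
```

View pics/w2.png

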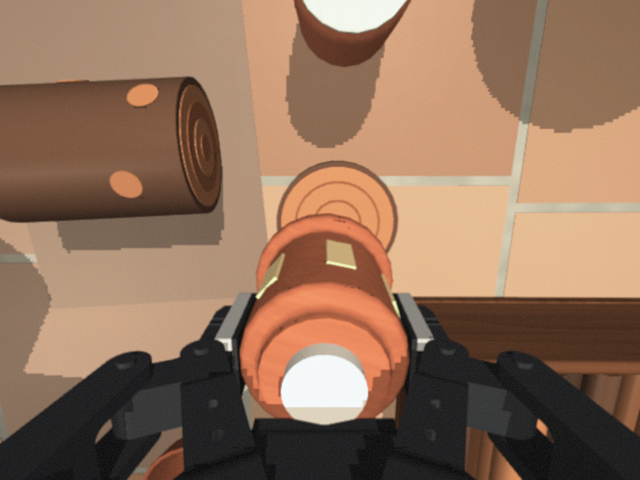

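```bash
python3 - <<'E'
from h import *
c=env.get_calibration('wrist')
t=onz(c,338,162.5,.012);print(t, onz(c,279,219,.012),onz(c,397,219,.012))
# log end face near x=.567: top edge/bottom silhouettes
print('log end', onz(c,202,148,.045))
E
```

```text
[ 0.6599 -0.1814  0.012 ] [ 0.6121 -0.2268  0.012 ] [ 0.7086 -0.2267  0.012 ]
log end [ 0.5648 -0.1691  0.045 ]
```

Request:
arm_command(
  steps=[
    {"delta_pos": [7, -2, -10], "dr": [0, 0, 0]},
    {"delta_pos": [3, -1, -25], "dr": [0, 0, 0]},
    {"delta_pos": [0, 0, -30], "dr": [0, 0, 0]},
    {"delta_pos": [0, 0, -25], "dr": [0, 0, 0]},
    {"delta_pos": [0, 0, -15], "dr": [0, 0, 0]},
    {"delta_pos": [0, 0, -10], "dr": [0, 0, 0]},
    {"delta_pos": [0, 0, -5], "dr": [0, 0, 0]},
    {"delta_pos": [0, 0, -2], "dr": [0, 0, 0]},
    {"delta_pos": [0, 0, 0], "dr": [0, 0, 0]},
    {"delta_pos": [0, 0, 0], "dr": [0, 0, 0]},
  ],
)

```text
time_s: 7.1
position: [0.6589, -0.2314, 0.0722]
tool_rot: [[1.0, 0.0, 0.001], [0.0, -1.0, -0.001], [0.001, 0.001, -1.0]]
ft_force: [-0.3, 0.7, -3.2]
grip_width: 0.0533
```

Request:
arm_command(
  steps=[
    {"delta_pos": [1, 0, -2], "dr": [0, 0, 0]},
    {"delta_pos": [0, 0, -2], "dr": [0, 0, 0]},
    {"delta_pos": [0, 0, -1], "dr": [0, 0, 0]},
    {"delta_pos": [0, 0, 0], "dr": [0, 0, 0]},
    {"delta_pos": [0, 0, 0], "dr": [0, 0, 0]},
  ],
)

```text
time_s: 7.6
position: [0.6596, -0.2312, 0.0663]
tool_rot: [[1.0, -0.0, -0.0], [-0.0, -1.0, -0.0], [-0.0, 0.0, -1.0]]
ft_force: [0.6, 0.1, -2.5]
grip_width: 0.0533
```

Request:
arm_command(
  steps=[
    {"delta_pos": [0, 0, -0.5], "dr": [0, 0, 0]},
    {"delta_pos": [0, 0, -0.5], "dr": [0, 0, 0]},
    {"delta_pos": [0, 0, 0], "dr": [0, 0, 0]},
    {"delta_pos": [0, 0, 0], "dr": [0, 0, 0]},
  ],
)

```text
time_s: 8.0
position: [0.6596, -0.2312, 0.0662]
tool_rot: [[1.0, 0.0, 0.0], [0.0, -1.0, -0.0], [0.0, 0.0, -1.0]]
ft_force: [-3.0, 2.4, 4.8]
grip_width: 0.0535
```

Request:
arm_command(
  steps=[
    {"delta_pos": [0, 0, 0], "dr": [0, 0, 0]},
    {"delta_pos": [0, 0, 0], "dr": [0, 0, 0]},
    {"delta_pos": [0, 0, 0], "dr": [0, 0, 0]},
    {"delta_pos": [0, 0, 0], "dr": [0, 0, 0]},
    {"delta_pos": [0, 0, 0], "dr": [0, 0, 0]},
    {"delta_pos": [0, 0, 0], "dr": [0, 0, 0]},
    {"delta_pos": [0, 0, 10], "dr": [0, 0, 0]},
    {"delta_pos": [0, 0, 25], "dr": [0, 0, 0]},
    {"delta_pos": [0, 0, 35], "dr": [0, 0, 0]},
    {"delta_pos": [0, 0, 35], "dr": [0, 0, 0]},
    {"delta_pos": [0, 0, 25], "dr": [0, 0, 0]},
    {"delta_pos": [0, 0, 10], "dr": [0, 0, 0]},
    {"delta_pos": [0, 0, 0], "dr": [0, 0, 0]},
  ],
  grip=1,
)

```text
time_s: 9.3
position: [0.6599, -0.2313, 0.2069]
tool_rot: [[1.0, 0.0, 0.002], [0.0, -1.0, -0.001], [0.002, 0.001, -1.0]]
ft_force: [0.3, 0.3, -0.8]
grip_width: 0.0852
```

Request:
arm_command(
  steps=[
    {"delta_pos": [-10, 10, 0], "dr": [0, 0, 0]},
    {"delta_pos": [-20, 25, 0], "dr": [0, 0, 0]},
    {"delta_pos": [-30, 35, 0], "dr": [0, 0, 0]},
    {"delta_pos": [-30, 40, 0], "dr": [0, 0, 0]},
    {"delta_pos": [-30, 40, 0], "dr": [0, 0, 0]},
    {"delta_pos": [-30, 40, 0], "dr": [0, 0, 0]},
    {"delta_pos": [-20, 30, 0], "dr": [0, 0, 0]},
    {"delta_pos": [-1, 14, 0], "dr": [0, 0, 0]},
    {"delta_pos": [0, 6, 0], "dr": [0, 0, 0]},
    {"delta_pos": [0, 0, 0], "dr": [0, 0, 0]},
    {"delta_pos": [0, 0, -25], "dr": [0, 0, 0]},
    {"delta_pos": [0, 0, -35], "dr": [0, 0, 0]},
    {"delta_pos": [0, 0, -30], "dr": [0, 0, 0]},
    {"delta_pos": [0, 0, 0], "dr": [0, 0, 0]},
    {"delta_pos": [0, 0, 0], "dr": [0, 0, 0]},
  ],
)

```text
time_s: 10.8
position: [0.4893, 0.0079, 0.1155]
tool_rot: [[1.0, -0.001, -0.0], [-0.001, -1.0, 0.0], [-0.0, -0.0, -1.0]]
ft_force: [0.4, 0.2, 0.9]
grip_width: 0.0851
```

```bash
python3 - <<'E'
from h import *
print(env.observe()['position'])
a=env.get_image('wrist')[130:480]; c=env.get_calibration('wrist'); print(c['view'].tolist())
print(proj(c,(.4885,.009,.05)))
t=env.get_image('top')[150:300,210:460]
cv2.imwrite('pics/w3.png',np.vstack([a[:350],cv2.resize(t,(640,384))[:240]]))
E
```

```text
[0.48934748 0.00792754 0.11549873]
[[0.9999984412644212, -0.0009069970512955776, 0.001514868007318678, -0.49007314833155735], [0.0012973409536417868, 0.9594227306997237, -0.2819686874869927, -0.009685102471976317], [-0.0011976540321229317, 0.28197021327267235, 0.9594224118977966, -0.24886991522852797], [0.0, 0.0, 0.0, 1.0]]
(np.float64(321.05664101223624), np.float64(268.2278218102848))
```

View pics/w3.png

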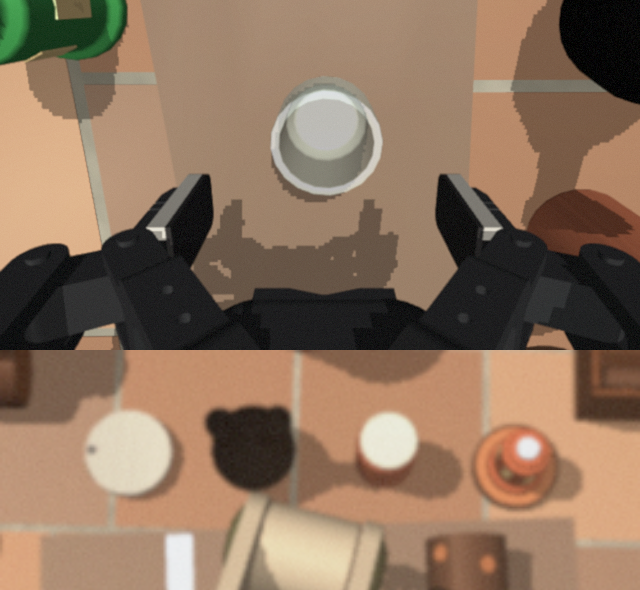

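The dish rim is at (326,271) in the wrist frame, about 2 mm from my estimate. The lantern stands upright on the coaster.

Request:
arm_command(
  steps=[
    {"delta_pos": [1, 0, -20], "dr": [0, 0, 0]},
    {"delta_pos": [0, 0, -25], "dr": [0, 0, 0]},
    {"delta_pos": [0, 0, -20], "dr": [0, 0, 0]},
    {"delta_pos": [0, 0, -10], "dr": [0, 0, 0]},
    {"delta_pos": [0, 0, -4], "dr": [0, 0, 0]},
    {"delta_pos": [0, 0, 0], "dr": [0, 0, 0]},
    {"delta_pos": [0, 0, 0], "dr": [0, 0, 0]},
  ],
)

```text
time_s: 11.6
position: [0.4902, 0.0087, 0.0373]
tool_rot: [[1.0, 0.0, 0.002], [0.0, -1.0, -0.0], [0.002, 0.0, -1.0]]
ft_force: [-1.3, -1.3, 0.7]
grip_width: 0.0854
```

Request:
arm_command(
  steps=[
    {"delta_pos": [0, 0, 0], "dr": [0, 0, 0]},
    {"delta_pos": [0, 0, 0], "dr": [0, 0, 0]},
    {"delta_pos": [0, 0, 0], "dr": [0, 0, 0]},
    {"delta_pos": [0, 0, 0], "dr": [0, 0, 0]},
    {"delta_pos": [0, 0, 0], "dr": [0, 0, 0]},
    {"delta_pos": [0, 0, 0], "dr": [0, 0, 0]},
    {"delta_pos": [0, 0, 0], "dr": [0, 0, 0]},
  ],
  grip=0.4,
  squeeze=30,
)

```text
time_s: 12.3
position: [0.4899, 0.0087, 0.0372]
tool_rot: [[1.0, -0.0, 0.001], [-0.0, -1.0, -0.0], [0.001, 0.0, -1.0]]
ft_force: [-1.2, 0.5, 6.9]
grip_width: 0.0601
```

Request:
arm_command(
  steps=[
    {"delta_pos": [0, 0, 10], "dr": [0, 0, 0]},
    {"delta_pos": [0, 0, 25], "dr": [0, 0, 0]},
    {"delta_pos": [0, 0, 35], "dr": [0, 0, 0]},
    {"delta_pos": [0, 0, 35], "dr": [0, 0, 0]},
    {"delta_pos": [0, 10, 25], "dr": [0, 0, 0]},
    {"delta_pos": [0, 20, 10], "dr": [0, 0, 0]},
    {"delta_pos": [0, 30, 0], "dr": [0, 0, 0]},
    {"delta_pos": [0, 35, 0], "dr": [0, 0, 0]},
    {"delta_pos": [0, 35, 0], "dr": [0, 0, 0]},
    {"delta_pos": [10, 35, 0], "dr": [0, 0, 0]},
    {"delta_pos": [20, 25, 0], "dr": [0, 0, 0]},
    {"delta_pos": [30, 15, 0], "dr": [0, 0, 0]},
    {"delta_pos": [30, 6, 0], "dr": [0, 0, 0]},
    {"delta_pos": [30, 0, 0], "dr": [0, 0, 0]},
    {"delta_pos": [25, 0, 0], "dr": [0, 0, 0]},
    {"delta_pos": [15, 0, 0], "dr": [0, 0, 0]},
    {"delta_pos": [7, 0, 0], "dr": [0, 0, 0]},
    {"delta_pos": [0, 0, 0], "dr": [0, 0, 0]},
    {"delta_pos": [0, 0, 0], "dr": [0, 0, 0]},
  ],
)

```text
time_s: 14.2
position: [0.6559, 0.2199, 0.1765]
tool_rot: [[1.0, 0.0, -0.001], [0.0, -1.0, -0.0], [-0.001, 0.0, -1.0]]
ft_force: [0.8, -0.0, -1.7]
grip_width: 0.0598
```

```bash
python3 - <<'E'
from h import *
print(env.observe()['position'])
c=env.get_calibration('wrist'); cv2.imwrite('pics/w4.png',env.get_image('wrist')); print(proj(c,(.658,.2195,.021)))
np.save('v4.npy',c['view'])
E
```

```text
[0.6558895  0.21985803 0.1764905 ]
(np.float64(326.5093304403948), np.float64(228.38227900249444))
```

View pics/w4.png

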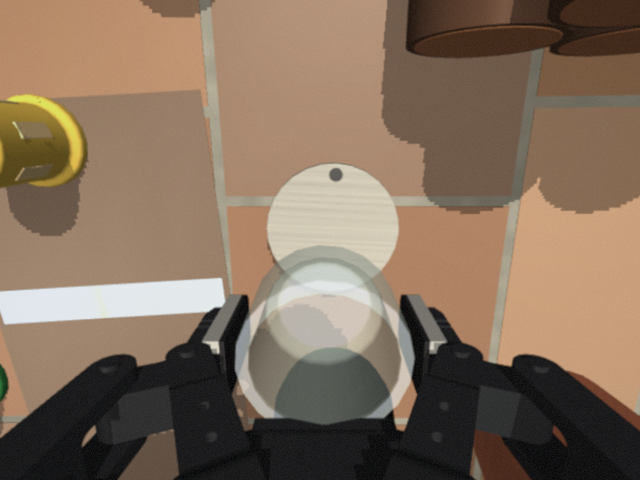

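The turntable disc spans u 267.5–398.5 with its top edge at v 164. The strip is at left, from (0,306) to (224,294).

```bash
python3 - <<'E'
from h import *
c=env.get_calibration('wrist')
for p in [(333,164),(267.5,229),(398.5,229)]: print(onz(c,*p,.021))
print('strip R',onz(c,224,294,0),onz(c,2,308,0))
E
```

```text
[0.6626 0.2673 0.021 ]
[0.6134 0.219  0.021 ]
[0.7124 0.219  0.021 ]
strip R [0.5706 0.1562 0.    ] [0.3823 0.1439 0.    ]
```

Request:
arm_command(
  steps=[
    {"delta_pos": [3, 0, -10], "dr": [0, 0, 0]},
    {"delta_pos": [2, 0, -25], "dr": [0, 0, 0]},
    {"delta_pos": [0, 0, -30], "dr": [0, 0, 0]},
    {"delta_pos": [0, 0, -25], "dr": [0, 0, 0]},
    {"delta_pos": [0, 0, -12], "dr": [0, 0, 0]},
    {"delta_pos": [0, 0, -7], "dr": [0, 0, 0]},
    {"delta_pos": [0, 0, -3], "dr": [0, 0, 0]},
    {"delta_pos": [0, 0, -2], "dr": [0, 0, 0]},
    {"delta_pos": [0, 0, 0], "dr": [0, 0, 0]},
    {"delta_pos": [0, 0, 0], "dr": [0, 0, 0]},
  ],
)

```text
time_s: 15.25
position: [0.6619, 0.2198, 0.0632]
tool_rot: [[1.0, 0.0, 0.001], [0.0, -1.0, 0.0], [0.001, -0.0, -1.0]]
ft_force: [-0.2, 0.2, -1.4]
grip_width: 0.0601
```

Request:
arm_command(
  steps=[
    {"delta_pos": [0, 0, -2], "dr": [0, 0, 0]},
    {"delta_pos": [0, 0, -1], "dr": [0, 0, 0]},
    {"delta_pos": [0, 0, -1], "dr": [0, 0, 0]},
    {"delta_pos": [0, 0, 0], "dr": [0, 0, 0]},
    {"delta_pos": [0, 0, 0], "dr": [0, 0, 0]},
  ],
)

```text
time_s: 15.75
position: [0.6616, 0.2198, 0.0584]
tool_rot: [[1.0, -0.0, 0.0], [-0.0, -1.0, 0.0], [0.0, -0.0, -1.0]]
ft_force: [-0.3, 0.3, -0.5]
grip_width: 0.0601
```

Request:
arm_command(
  steps=[
    {"delta_pos": [0, 0, -0.5], "dr": [0, 0, 0]},
    {"delta_pos": [0, 0, 0], "dr": [0, 0, 0]},
    {"delta_pos": [0, 0, 0], "dr": [0, 0, 0]},
  ],
)

```text
time_s: 16.05
position: [0.6617, 0.2198, 0.0583]
tool_rot: [[1.0, 0.0, 0.0], [0.0, -1.0, 0.0], [0.0, -0.0, -1.0]]
ft_force: [-2.6, 0.2, 3.3]
grip_width: 0.0603
```

Request:
arm_command(
  steps=[
    {"delta_pos": [0, 0, 0], "dr": [0, 0, 0]},
    {"delta_pos": [0, 0, 0], "dr": [0, 0, 0]},
    {"delta_pos": [0, 0, 0], "dr": [0, 0, 0]},
    {"delta_pos": [0, 0, 0], "dr": [0, 0, 0]},
    {"delta_pos": [0, 0, 0], "dr": [0, 0, 0]},
    {"delta_pos": [0, 0, 10], "dr": [0, 0, 0]},
    {"delta_pos": [0, 0, 25], "dr": [0, 0, 0]},
    {"delta_pos": [0, 0, 35], "dr": [0, 0, 0]},
    {"delta_pos": [0, 0, 40], "dr": [0, 0, 0]},
    {"delta_pos": [-10, 0, 25], "dr": [0, 0, 0]},
    {"delta_pos": [-25, 0, 10], "dr": [0, 0, 0]},
    {"delta_pos": [-35, 0, 0], "dr": [0, 0, 0]},
    {"delta_pos": [-35, -10, 0], "dr": [0, 0, 0]},
    {"delta_pos": [-30, -20, 0], "dr": [0, 0, 0]},
    {"delta_pos": [-20, -35, 0], "dr": [0, 0, 0]},
    {"delta_pos": [-5, -40, 0], "dr": [0, 0, 0]},
    {"delta_pos": [0, -40, 0], "dr": [0, 0, 0]},
    {"delta_pos": [0, -40, 0], "dr": [0, 0, 0]},
  ],
  grip=1,
)

```text
time_s: 17.85
position: [0.5013, 0.0334, 0.2039]
tool_rot: [[1.0, 0.0, 0.002], [0.0, -1.0, -0.0], [0.002, 0.0, -1.0]]
ft_force: [1.2, 0.2, 0.6]
grip_width: 0.0853
```

Request:
arm_command(
  steps=[
    {"delta_pos": [0, -40, 0], "dr": [0, 0, 0.5]},
    {"delta_pos": [0, -40, 0], "dr": [0, 0, 1]},
    {"delta_pos": [0, -40, 0], "dr": [0, 0, 1]},
    {"delta_pos": [0, -40, 0], "dr": [0, 0, 1]},
    {"delta_pos": [0, -40, 0], "dr": [0, 0, 0]},
    {"delta_pos": [0, -40, 0], "dr": [0, 0, 0]},
    {"delta_pos": [0, -30, 0], "dr": [0, 0, 0]},
    {"delta_pos": [0, -15, 0], "dr": [0, 0, 0]},
    {"delta_pos": [0, 0, 0], "dr": [0, 0, 0]},
    {"delta_pos": [0, 0, 0], "dr": [0, 0, 0]},
  ],
  grip=0.6,
)

```text
time_s: 18.85
position: [0.5016, -0.2491, 0.203]
tool_rot: [[0.998, 0.061, 0.0], [0.061, -0.998, 0.0], [0.0, -0.0, -1.0]]
ft_force: [0.1, -0.5, 0.8]
grip_width: 0.0513
```

```bash
python3 - <<'E'
from h import *
print(env.observe()['position'])
c=env.get_calibration('wrist'); w=env.get_image('wrist'); print(proj(c,(.5,-.171,.045)))
t=env.get_image('top'); cv2.imwrite('pics/top5.png',t)
cv2.imwrite('pics/m5.png',np.vstack([w[:330],cv2.resize(t[160:290,210:450],(640,347),interpolation=cv2.INTER_CUBIC)[:270]]))
E
```

```text
[ 0.50162765 -0.24912355  0.20303877]
(np.float64(328.11242203574216), np.float64(119.1870099603811))
```

View pics/m5.png

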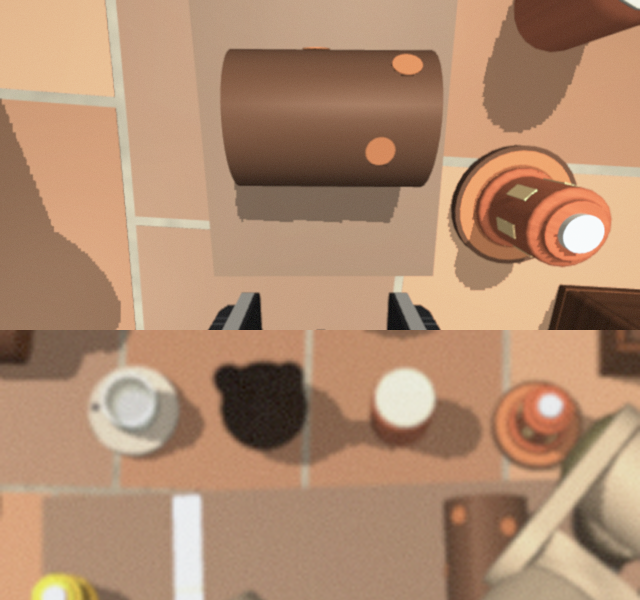

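Request:
arm_command(
  steps=[
    {"delta_pos": [2, -12, 0], "dr": [0, 0, 0]},
    {"delta_pos": [2, -8, -10], "dr": [0, 0, 0]},
    {"delta_pos": [0, 0, -25], "dr": [0, 0, 0]},
    {"delta_pos": [0, 0, -35], "dr": [0, 0, 0]},
    {"delta_pos": [0, 0, -35], "dr": [0, 0, 0]},
    {"delta_pos": [0, 0, -25], "dr": [0, 0, 0]},
    {"delta_pos": [0, 0, -15], "dr": [0, 0, 0]},
    {"delta_pos": [0, 0, -8], "dr": [0, 0, 0.5]},
    {"delta_pos": [0, 8, 0], "dr": [0, 0, 0.5]},
    {"delta_pos": [-0.8, 10, 0], "dr": [0, 0, 0]},
    {"delta_pos": [-0.5, 6, 0], "dr": [0, 0, 0]},
    {"delta_pos": [-0.3, 4, 0], "dr": [0, 0, 0]},
    {"delta_pos": [-0.2, 3, 0], "dr": [0, 0, 0]},
    {"delta_pos": [-0.2, 3, 0], "dr": [0, 0, 0]},
    {"delta_pos": [-0.2, 3, 0], "dr": [0, 0, 0]},
    {"delta_pos": [-0.2, 3, 0], "dr": [0, 0, 0]},
  ],
)

```text
time_s: 20.55
position: [0.5032, -0.2301, 0.0499]
tool_rot: [[0.997, 0.078, 0.0], [0.078, -0.997, -0.0], [0.0, 0.0, -1.0]]
ft_force: [-0.7, 0.1, 0.6]
grip_width: 0.0513
```

Request:
arm_command(
  steps=[
    {"delta_pos": [-0.2, 3, 0], "dr": [0, 0, 0]},
    {"delta_pos": [-0.2, 3, 0], "dr": [0, 0, 0]},
    {"delta_pos": [-0.3, 4, 0], "dr": [0, 0, 0]},
    {"delta_pos": [-0.4, 5, 0], "dr": [0, 0, 0]},
    {"delta_pos": [-0.5, 6, 0], "dr": [0, 0, 0]},
    {"delta_pos": [-0.6, 8, 0], "dr": [0, 0, 0]},
    {"delta_pos": [-0.8, 10, 0], "dr": [0, 0, 0]},
    {"delta_pos": [-0.8, 10, 0], "dr": [0, 0, 0]},
    {"delta_pos": [-0.8, 10, 0], "dr": [0, 0, 0]},
    {"delta_pos": [-0.8, 10, 0], "dr": [0, 0, 0]},
    {"delta_pos": [-0.8, 10, 0], "dr": [0, 0, 0]},
    {"delta_pos": [-0.8, 10, 0], "dr": [0, 0, 0]},
    {"delta_pos": [-0.8, 10, 0], "dr": [0, 0, 0]},
    {"delta_pos": [-0.8, 10, 0], "dr": [0, 0, 0]},
    {"delta_pos": [-0.6, 8, 0], "dr": [0, 0, 0]},
    {"delta_pos": [-0.5, 6, 0], "dr": [0, 0, 0]},
    {"delta_pos": [-0.3, 4, 0], "dr": [0, 0, 0]},
    {"delta_pos": [-0.2, 2, 0], "dr": [0, 0, 0]},
    {"delta_pos": [0, 0, 0], "dr": [0, 0, 0]},
    {"delta_pos": [0, 0, 0], "dr": [0, 0, 0]},
  ],
)

```text
time_s: 22.55
position: [0.4931, -0.1014, 0.0498]
tool_rot: [[0.997, 0.078, 0.0], [0.078, -0.997, -0.0], [0.0, 0.0, -1.0]]
ft_force: [0.3, 0.0, 0.8]
grip_width: 0.0513
```

```bash
python3 - <<'E'
from h import *
print(env.observe()['position'],env.observe()['ft_force'])
c=env.get_calibration('wrist'); w=env.get_image('wrist')
s=env.get_image('scene')
cv2.imwrite('pics/m6.png',np.hstack([cv2.resize(w,(400,300)),s[150:450,160:560]]))
np.save('w6.npy',w)
E
```

```text
[ 0.49308598 -0.10143335  0.04982826] [0.28945724 0.01821286 0.84713482]
```

View pics/m6.png

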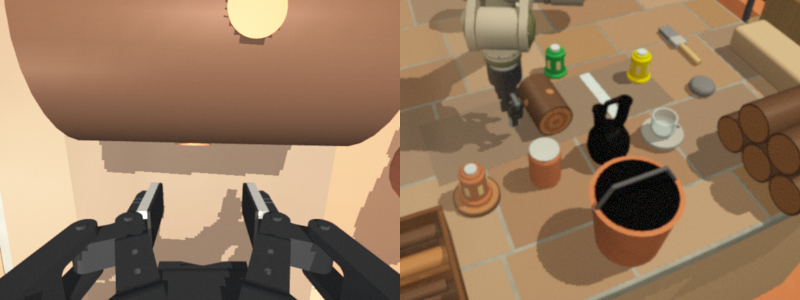

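```bash
cat >> h.py <<'E'
def tang(cal,u,v,r=.045):
    # camera ray tangent to lying cylinder (axis ~x) seen at its near lower side; returns (x,y) of axis there
    o,d=ray(cal,u,v); f=np.hypot(d[1],d[2]); n=np.array([d[2],-d[1]])/f
    out=[]
    for s in(1,-1):
        # n.(c-o)=s*r with cz=r
        y=o[1]+(s*r-n[1]*(r-o[2]))/n[0]; t=((y-o[1])*d[1]+(r-o[2])*d[2])/f**2
        out.append(((o+d*t)[0].round(4),y.round(4)))
    return out
E
python3 - <<'E'
from h import *
c=env.get_calibration('wrist')
for p in [(136,221),(552,233.6)]: print(tang(c,*p))
E
```

```text
[(np.float64(0.4207), np.float64(-0.1122)), (np.float64(0.4324), np.float64(-0.0188))]
[(np.float64(0.5744), np.float64(-0.105)), (np.float64(0.5618), np.float64(-0.0127))]
```

Request:
arm_command(
  steps=[
    {"delta_pos": [3, 0, 0], "dr": [0, 0, 1]},
    {"delta_pos": [3, 3, 0], "dr": [0, 0, 1]},
    {"delta_pos": [3, 4, 0], "dr": [0, 0, 1]},
    {"delta_pos": [2, 4, 0], "dr": [0, 0, 1]},
    {"delta_pos": [0, 3, 0], "dr": [0, 0, 0]},
    {"delta_pos": [-0.4, 3, 0], "dr": [0, 0, 0]},
    {"delta_pos": [-0.4, 3, 0], "dr": [0, 0, 0]},
    {"delta_pos": [-0.4, 3, 0], "dr": [0, 0, 0]},
    {"delta_pos": [-0.4, 3, 0], "dr": [0, 0, 0]},
    {"delta_pos": [-0.4, 3, 0], "dr": [0, 0, 0]},
    {"delta_pos": [-0.4, 3, 0], "dr": [0, 0, 0]},
    {"delta_pos": [-0.4, 3, 0], "dr": [0, 0, 0]},
    {"delta_pos": [-0.4, 3, 0], "dr": [0, 0, 0]},
    {"delta_pos": [-0.4, 3, 0], "dr": [0, 0, 0]},
    {"delta_pos": [-0.4, 3, 0], "dr": [0, 0, 0]},
    {"delta_pos": [-0.4, 3, 0], "dr": [0, 0, 0]},
    {"delta_pos": [-0.4, 3, 0], "dr": [0, 0, 0]},
    {"delta_pos": [-0.2, 2, 0], "dr": [0, 0, 0]},
    {"delta_pos": [0, 0, 0], "dr": [0, 0, 0]},
  ],
  grip=1,
)

```text
time_s: 24.55
position: [0.499, -0.049, 0.0499]
tool_rot: [[0.989, 0.148, 0.0], [0.148, -0.989, -0.0], [0.0, 0.0, -1.0]]
ft_force: [0.2, 0.2, -0.3]
grip_width: 0.0855
```

```bash
cat > logedge.py <<'E'
from h import *
o=env.observe(); print(o['position'],o['ft_force'])
c=env.get_calibration('wrist'); w=env.get_image('wrist').astype(int)
np.save('wl.npy',w)
# bottom silhouette of log: strongest dark->light jump downward... print per column
g=cv2.GaussianBlur(w.astype(np.uint8),(5,5),0).astype(int)
for u in range(100,600,40):
    # log is redder/darker: list strong vertical edges
    d=np.abs(g[4:,u]-g[:-4,u]).sum(1); k=[i+2 for i in range(80,330) if d[i]>60 and d[i]==d[max(0,i-8):i+9].max()]
    print(u,k)
E
python3 logedge.py
```

```text
[ 0.49902202 -0.04901155  0.04985265] [ 0.19980156  0.21025706 -0.32859031]
100 [279]
140 [283]
180 [286, 308]
220 [289, 290, 313, 330]
260 [259, 290, 318]
300 [263, 293, 319]
340 [300, 320]
380 [303, 326]
420 [307, 323]
460 [312, 324]
500 [314]
540 [315]
580 [292, 330]
```

```bash
python3 - <<'E'
from h import *
c=env.get_calibration('wrist')
for p in [(140,283),(300,293),(380,303),(500,314)]: print(tang(c,*p)[1])
w=np.load('wl.npy').astype(np.uint8); t=env.get_image('top')[170:300,200:400]
cv2.imwrite('pics/m7.png',np.hstack([cv2.resize(w,(400,300)),cv2.resize(t,(400,260))[:260].copy() if 0 else cv2.copyMakeBorder(cv2.resize(t,(400,260)),0,40,0,0,cv2.BORDER_CONSTANT)]))
E
```

```text
(np.float64(0.4407), np.float64(0.0096))
(np.float64(0.4885), np.float64(0.0134))
(np.float64(0.5135), np.float64(0.0137))
(np.float64(0.5514), np.float64(0.0156))
```

View pics/m7.png

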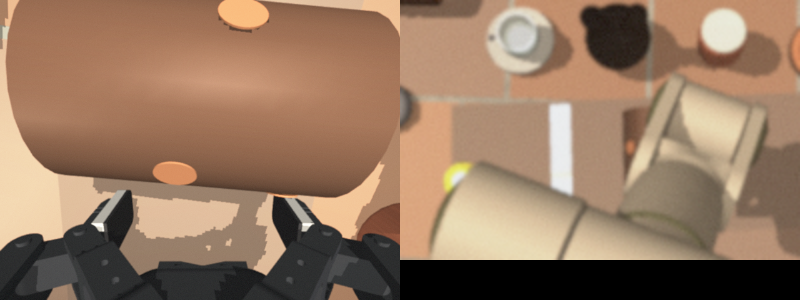

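The log rolls cleanly but keeps its heading. It is now at about (0.495, 0.013), yaw about 3°. I'll push it slowly and straight for the rest.

Request:
arm_command(
  steps=[
    {"delta_pos": [0, -3, 0], "dr": [0, 0, -2.5]},
    {"delta_pos": [0, -3, 0], "dr": [0, 0, -2.5]},
    {"delta_pos": [0, 3, 0], "dr": [0, 0, 0]},
    {"delta_pos": [0, 3, 0], "dr": [0, 0, 0]},
    {"delta_pos": [0, 3, 0], "dr": [0, 0, 0]},
    {"delta_pos": [-0.2, 4, 0], "dr": [0, 0, 0]},
    {"delta_pos": [-0.3, 5, 0], "dr": [0, 0, 0]},
    {"delta_pos": [-0.3, 5, 0], "dr": [0, 0, 0]},
    {"delta_pos": [-0.3, 5, 0], "dr": [0, 0, 0]},
    {"delta_pos": [-0.3, 5, 0], "dr": [0, 0, 0]},
    {"delta_pos": [-0.3, 5, 0], "dr": [0, 0, 0]},
    {"delta_pos": [-0.3, 5, 0], "dr": [0, 0, 0]},
    {"delta_pos": [-0.3, 5, 0], "dr": [0, 0, 0]},
    {"delta_pos": [-0.3, 5, 0], "dr": [0, 0, 0]},
    {"delta_pos": [-0.3, 5, 0], "dr": [0, 0, 0]},
    {"delta_pos": [-0.3, 5, 0], "dr": [0, 0, 0]},
    {"delta_pos": [-0.3, 5, 0], "dr": [0, 0, 0]},
    {"delta_pos": [-0.3, 5, 0], "dr": [0, 0, 0]},
    {"delta_pos": [-0.3, 5, 0], "dr": [0, 0, 0]},
    {"delta_pos": [-0.3, 5, 0], "dr": [0, 0, 0]},
  ],
)

```text
time_s: 26.65
position: [0.4946, 0.0282, 0.0498]
tool_rot: [[0.998, 0.061, 0.0], [0.061, -0.998, -0.0], [0.0, 0.0, -1.0]]
ft_force: [0.6, -0.1, 0.5]
grip_width: 0.0853
```

Request:
arm_command(
  steps=[
    {"delta_pos": [-0.3, 5, 0], "dr": [0, 0, 0]},
    {"delta_pos": [-0.3, 5, 0], "dr": [0, 0, 0]},
    {"delta_pos": [-0.3, 5, 0], "dr": [0, 0, 0]},
    {"delta_pos": [-0.3, 5, 0], "dr": [0, 0, 0]},
    {"delta_pos": [-0.2, 4, 0], "dr": [0, 0, 0]},
    {"delta_pos": [-0.2, 3, 0], "dr": [0, 0, 0]},
    {"delta_pos": [-0.2, 3, 0], "dr": [0, 0, 0]},
    {"delta_pos": [0, 2, 0], "dr": [0, 0, 0]},
    {"delta_pos": [0, 1, 0], "dr": [0, 0, 0]},
    {"delta_pos": [0, 0, 0], "dr": [0, 0, 0]},
    {"delta_pos": [0, 0, 0], "dr": [0, 0, 0]},
  ],
)

```text
time_s: 27.75
position: [0.4928, 0.0607, 0.0498]
tool_rot: [[0.998, 0.061, 0.0], [0.061, -0.998, -0.0], [0.0, 0.0, -1.0]]
ft_force: [0.4, 0.3, -0.4]
grip_width: 0.0855
```

```bash
python3 logedge.py; python3 - <<'E'
from h import *
s=env.get_image('scene'); t=env.get_image('top'); cv2.imwrite('pics/t8.png',t); cv2.imwrite('pics/s8.png',s)
w=np.load('wl.npy').astype(np.uint8)
cv2.imwrite('pics/m8.png',np.hstack([cv2.resize(w,(400,300)),cv2.resize(s[160:310,270:470],(400,300),interpolation=cv2.INTER_CUBIC)]))
E
```

```text
[0.49284959 0.06071011 0.04982357] [ 0.38618732  0.28566102 -0.37923287]
100 [298]
140 [297]
180 [297, 313, 314]
220 [297]
260 [297, 318]
300 [297, 321]
340 [297, 319]
380 [297, 321]
420 [164, 234, 297, 319]
460 [157, 231, 297, 324]
500 [297]
540 [293]
580 [253, 280]
```

View pics/m8.png

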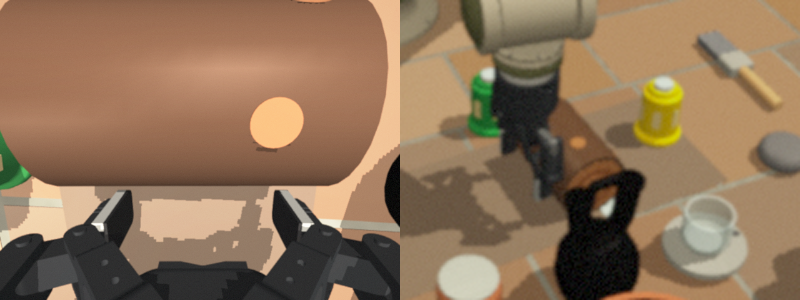

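```bash
python3 - <<'E'
from h import *
c=env.get_calibration('wrist'); w=np.load('wl.npy').astype(int)
for p in [(140,297),(320,297),(500,297)]: print(tang(c,*p)[1])
for r in (285,291): print(r,[ (u,w[r,u].tolist()) for u in list(range(40,120,6))+list(range(515,590,6))])
E
```

```text
(np.float64(0.4361), np.float64(0.1198))
(np.float64(0.4905), np.float64(0.1231))
(np.float64(0.5461), np.float64(0.1265))
285 [(40, [68, 132, 58]), (46, [73, 105, 107]), (52, [120, 152, 195]), (58, [116, 149, 198]), (64, [55, 74, 104]), (70, [57, 75, 105]), (76, [56, 76, 106]), (82, [59, 74, 104]), (88, [59, 76, 107]), (94, [58, 75, 106]), (100, [58, 74, 106]), (106, [57, 74, 105]), (112, [58, 76, 106]), (118, [58, 75, 106]), (515, [54, 73, 103]), (521, [56, 74, 105]), (527, [58, 76, 106]), (533, [60, 78, 107]), (539, [57, 75, 105]), (545, [59, 74, 106]), (551, [80, 104, 145]), (557, [151, 194, 241]), (563, [151, 194, 241]), (569, [152, 195, 241]), (575, [151, 196, 241]), (581, [102, 130, 173]), (587, [102, 133, 172])]
291 [(40, [100, 131, 158]), (46, [115, 147, 190]), (52, [157, 201, 244]), (58, [164, 210, 247]), (64, [164, 211, 247]), (70, [74, 97, 130]), (76, [49, 62, 90]), (82, [50, 65, 93]), (88, [52, 67, 94]), (94, [51, 68, 93]), (100, [52, 70, 95]), (106, [49, 66, 94]), (112, [53, 69, 96]), (118, [53, 67, 92]), (515, [50, 66, 92]), (521, [53, 69, 95]), (527, [55, 71, 97]), (533, [52, 66, 94]), (539, [50, 65, 91]), (545, [138, 179, 233]), (551, [150, 194, 241]), (557, [150, 195, 242]), (563, [151, 195, 241]), (569, [152, 197, 242]), (575, [146, 188, 238]), (581, [102, 132, 174]), (587, [102, 131, 173])]
```

Request:
arm_command(
  steps=[
    {"delta_pos": [0, 2, 0], "dr": [0, 0, 0]},
    {"delta_pos": [-0.2, 3, 0], "dr": [0, 0, 0]},
    {"delta_pos": [-0.2, 3, 0], "dr": [0, 0, 0]},
    {"delta_pos": [-0.2, 3, 0], "dr": [0, 0, 0]},
    {"delta_pos": [-0.2, 3, 0], "dr": [0, 0, 0]},
    {"delta_pos": [-0.2, 3, 0], "dr": [0, 0, 0]},
    {"delta_pos": [-0.2, 3, 0], "dr": [0, 0, 0]},
    {"delta_pos": [-0.2, 2, 0], "dr": [0, 0, 0]},
    {"delta_pos": [0, 2, 0], "dr": [0, 0, 0]},
    {"delta_pos": [0, 1, 0], "dr": [0, 0, 0]},
    {"delta_pos": [0, 0, 0], "dr": [0, 0, 0]},
    {"delta_pos": [0, 0, 0], "dr": [0, 0, 0]},
    {"delta_pos": [0, 0, 0], "dr": [0, 0, 0]},
  ],
)

```text
time_s: 29.2
position: [0.4914, 0.0857, 0.0498]
tool_rot: [[0.998, 0.061, 0.0], [0.061, -0.998, -0.0], [0.0, 0.0, -1.0]]
ft_force: [0.1, -0.1, 0.4]
grip_width: 0.0857
```

```bash
python3 logedge.py | grep -E '^\[|^(140|220|260|300|340|500) '; python3 - <<'E'
from h import *
c=env.get_calibration('wrist')
for v in (280,285,290,295,300,305): print(v,tang(c,320,v)[1])
E
```

```text
[0.49144434 0.08568179 0.04982421] [ 0.08669926 -0.09314088  0.37498002]
140 [314]
220 [314]
260 [314, 330]
300 [314]
340 [314, 330]
500 [314]
280 (np.float64(0.4888), np.float64(0.1537))
285 (np.float64(0.4889), np.float64(0.1521))
290 (np.float64(0.489), np.float64(0.1504))
295 (np.float64(0.4891), np.float64(0.1488))
300 (np.float64(0.4892), np.float64(0.1471))
305 (np.float64(0.4893), np.float64(0.1454))
```

Request:
arm_command(
  steps=[
    {"delta_pos": [0, 2, 0], "dr": [0, 0, 0]},
    {"delta_pos": [0, 2, 0], "dr": [0, 0, 0]},
    {"delta_pos": [0, 2, 0], "dr": [0, 0, 0]},
    {"delta_pos": [0, 1.5, 0], "dr": [0, 0, 0]},
    {"delta_pos": [0, 1, 0], "dr": [0, 0, 0]},
    {"delta_pos": [0, 0, 0], "dr": [0, 0, 0]},
    {"delta_pos": [0, -5, 0], "dr": [0, 0, 0]},
    {"delta_pos": [0, -20, 0], "dr": [0, 0, 0]},
    {"delta_pos": [0, -30, 0], "dr": [0, 0, 0]},
    {"delta_pos": [0, -20, 15], "dr": [0, 0, 0]},
    {"delta_pos": [0, 0, 40], "dr": [0, 0, 0]},
    {"delta_pos": [0, 0, 45], "dr": [0, 0, 0]},
    {"delta_pos": [0, 0, 45], "dr": [0, 0, 0]},
    {"delta_pos": [0, 0, 45], "dr": [0, 0, 0]},
    {"delta_pos": [0, 0, 20], "dr": [0, 0, 0]},
    {"delta_pos": [0, 0, 0], "dr": [0, 0, 0]},
    {"delta_pos": [0, 0, 0], "dr": [0, 0, 0]},
  ],
)

```text
time_s: 30.95
position: [0.4911, 0.0191, 0.2592]
tool_rot: [[0.998, 0.061, -0.001], [0.061, -0.998, 0.0], [-0.001, -0.0, -1.0]]
ft_force: [0.4, 0.3, -0.7]
grip_width: 0.0851
```

```bash
python3 - <<'E'
from h import *
print(env.observe()['position'])
c=env.get_calibration('wrist'); w=env.get_image('wrist'); np.save('vw.npy',c['view'])
t=env.get_image('top');s=env.get_image('scene')
for n,i in(('w',w),('t',t),('s',s)): cv2.imwrite(f'pics/{n}9.png',i)
top=cv2.resize(t[160:300,200:440],(480,280),interpolation=cv2.INTER_CUBIC)
sc=s[160:440,210:530]
cv2.imwrite('pics/m9.png',np.vstack([np.hstack([w[:320],np.zeros((320,160,3),np.uint8)]),np.hstack([top,sc])]))
E
```

```text
[0.49107103 0.01907265 0.25920802]
```

View pics/m9.png

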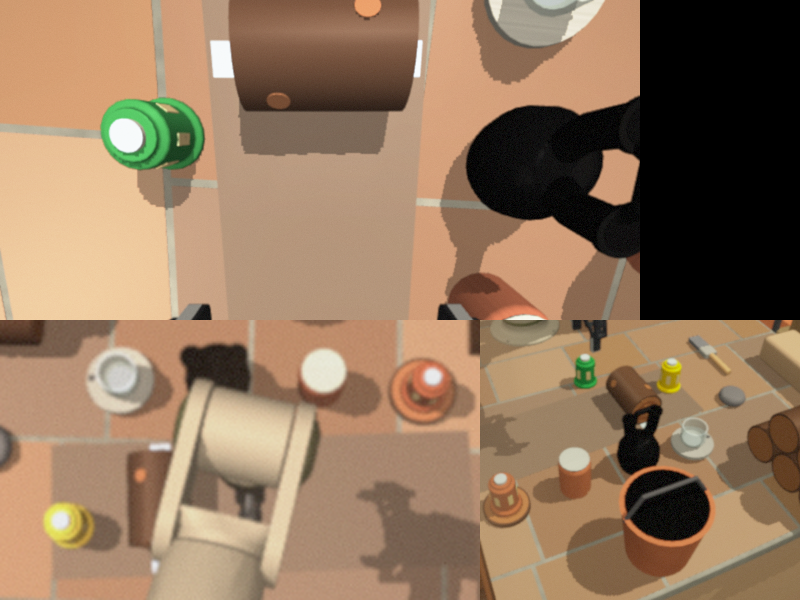

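The log lies across the strip with both strip ends showing, at u 211 and 422, v 40–77. The log silhouette spans u 230–418 with its lower edge at v 110. The lantern, dish and bystanders are all upright.

```bash
python3 - <<'E'
from h import *
c=env.get_calibration('wrist')
e=np.array([onz(c,211,58.5,0),onz(c,422,58.5,0)]); m=e.mean(0); print('strip',e,m)
a,b=[np.array(tang(c,u,110)[1]) for u in(246,405)]; print('log',a,b,(a+b)/2)
L=(a+b)/2; a0=np.arctan2(*(e[1]-e[0])[[1,0]]); d=L-m[:2]
print('along',d@[np.cos(a0),np.sin(a0)],'perp',d@[-np.sin(a0),np.cos(a0)],np.degrees(a0),np.degrees(np.arctan2(*(b-a)[::-1])))
# upper extreme silhouettes: ridge z=.09
print(onz(c,230,30,.09),onz(c,418,30,.09))
im=cv2.imread('pics/t9.png'); g=cv2.cvtColor(im,cv2.COLOR_BGR2GRAY); ct=env.get_calibration('top')
print('pred strip mid/ends px',[np.round(proj(ct,p),1) for p in ((.5715,.156,0),(.381,.1425,0))])
for u in (278,281,284): print(u,g[215:232,u].tolist(),g[272:292,u].tolist())
for v in (235,245,255): print(v,g[v,255:300].tolist())
E
```

```text
strip [[0.3797 0.1456 0.    ]
 [0.5716 0.1573 0.    ]] [0.47565 0.15145 0.     ]
log [0.4201 0.1469] [0.5534 0.1549] [0.48675 0.1509 ]
along 0.011045955663995013 perp -0.001224484981147773 3.4889621434105114 3.434486929643062
[0.4186 0.1508 0.09  ] [0.5464 0.1585 0.09  ]
pred strip mid/ends px [array([280.7, 221. ]), array([282.7, 285.5])]
278 [156, 154, 160, 155, 153, 159, 174, 211, 226, 204, 143, 103, 97, 99, 97, 101, 99] [183, 179, 169, 165, 155, 147, 137, 139, 167, 200, 215, 209, 196, 186, 169, 158, 152, 159, 159, 160]
281 [154, 156, 156, 155, 153, 158, 183, 217, 224, 185, 126, 92, 91, 86, 91, 92, 91] [188, 181, 174, 169, 158, 155, 153, 153, 156, 160, 162, 164, 165, 171, 169, 168, 171, 173, 171, 176]
284 [152, 156, 154, 154, 148, 148, 171, 204, 213, 191, 132, 90, 80, 85, 87, 93, 100] [171, 163, 161, 163, 160, 163, 164, 169, 172, 169, 172, 177, 177, 174, 179, 179, 181, 181, 177, 180]
235 [143, 146, 145, 147, 148, 147, 143, 134, 109, 86, 80, 88, 105, 127, 147, 151, 149, 136, 120, 109, 109, 104, 106, 101, 96, 95, 93, 86, 105, 154, 202, 215, 215, 210, 214, 216, 215, 206, 182, 123, 92, 84, 87, 91, 96]
245 [144, 147, 145, 145, 146, 147, 148, 142, 119, 94, 79, 80, 84, 88, 93, 98, 100, 108, 116, 112, 108, 108, 106, 102, 96, 102, 143, 191, 213, 212, 216, 213, 210, 216, 214, 190, 144, 98, 88, 87, 90, 96, 103, 102, 103]
255 [148, 147, 145, 147, 146, 147, 148, 140, 121, 93, 81, 83, 85, 90, 92, 92, 98, 104, 108, 113, 111, 109, 108, 128, 171, 204, 212, 216, 215, 215, 213, 211, 205, 172, 141, 162, 199, 212, 217, 218, 221, 216, 212, 209, 207]
```

```bash
python3 - <<'E'
from h import *
c=env.get_calibration('wrist')
for u,v in [(592,228),(618,232),(600,115),(612,118)]:
  print(u,v,[onz(c,u,v,z)[:2].tolist() for z in(.13,.16,.178)])
t=cv2.imread('pics/t9.png')
ct=env.get_calibration('top')
t0=cv2.imread('pics/top0.png'); g=(t0.max(2)<55); g[:160]=0; g[215:]=0; g[:,:280]=0; g[:,340:]=0
n,l,s,ce=cv2.connectedComponentsWithStats(g.astype(np.uint8)); k=1+s[1:,4].argmax(); x,y,w,h=s[k,:4]; print(s[k])
print([onz(ct,u,y+h,.06)[:2].tolist() for u in(x+w/2,)], 'spout tops',[onz(ct,u,y+6,.17)[:2].tolist() for u in(x+5,x+w-5)])
E
```

```text
592 228 [[0.6701, 0.0371], [0.6481, 0.0435], [0.6349, 0.0473]]
618 232 [[0.6878, 0.0354], [0.6636, 0.042], [0.6491, 0.0459]]
600 115 [[0.656, 0.1083], [0.6357, 0.1061], [0.6235, 0.1048]]
612 118 [[0.6637, 0.1069], [0.6424, 0.1049], [0.6297, 0.1037]]
[291 173  33  31 807]
[[0.6121, 0.075]] spout tops [[0.6552, 0.1019], [0.6568, 0.041]]
```

The log is square on the strip (perpendicular error about 1 mm) but sits 7–11 mm off along its length. I'll nudge its end gently with closed fingers to centre it.

Request:
arm_command(
  steps=[
    {"delta_pos": [10, 15, 0], "dr": [0, 0, 0]},
    {"delta_pos": [20, 30, 0], "dr": [0, 0, 0]},
    {"delta_pos": [20, 35, 0], "dr": [0, 0, 0]},
    {"delta_pos": [20, 35, 0], "dr": [0, 0, 0]},
    {"delta_pos": [11, 16, 0], "dr": [0, 0, 0]},
    {"delta_pos": [5, 8, 0], "dr": [0, 0, 0]},
    {"delta_pos": [0, 0, 0], "dr": [0, 0, 0]},
    {"delta_pos": [0, 0, 0], "dr": [0, 0, 0]},
  ],
  grip=0,
)

```text
time_s: 31.9
position: [0.577, 0.1575, 0.2594]
tool_rot: [[0.998, 0.06, -0.001], [0.06, -0.998, -0.0], [-0.001, 0.0, -1.0]]
ft_force: [-0.8, 0.9, -0.1]
grip_width: 0.0001
```

Request:
arm_command(
  steps=[
    {"delta_pos": [0, 0, -20], "dr": [0, 0, 0]},
    {"delta_pos": [0, 0, -30], "dr": [0, 0, 0]},
    {"delta_pos": [0, 0, -40], "dr": [0, 0, 0]},
    {"delta_pos": [0, 0, -30], "dr": [0, 0, 0]},
    {"delta_pos": [0, 0, -20], "dr": [0, 0, 0]},
    {"delta_pos": [0, 0, -20], "dr": [0, 0, 0]},
    {"delta_pos": [0, 0, -20], "dr": [0, 0, 0]},
    {"delta_pos": [0, 0, -15], "dr": [0, 0, 0]},
    {"delta_pos": [0, 0, -8], "dr": [0, 0, 0]},
    {"delta_pos": [0, 0, 0], "dr": [0, 0, 0]},
    {"delta_pos": [0, 0, 0], "dr": [0, 0, 0]},
  ],
)

```text
time_s: 33.0
position: [0.579, 0.157, 0.0584]
tool_rot: [[0.998, 0.059, 0.005], [0.059, -0.998, 0.0], [0.005, 0.0, -1.0]]
ft_force: [5.8, 0.3, 4.6]
grip_width: -0.0001
```

Request:
arm_command(
  steps=[
    {"delta_pos": [-1, 0, 0], "dr": [0, 0, 0]},
    {"delta_pos": [-1, 0, 0], "dr": [0, 0, 0]},
    {"delta_pos": [-1, 0, 0], "dr": [0, 0, 0]},
    {"delta_pos": [0, 0, 0], "dr": [0, 0, 0]},
    {"delta_pos": [0, 0, 0], "dr": [0, 0, 0]},
  ],
)

```text
time_s: 33.5
position: [0.5757, 0.1573, 0.0583]
tool_rot: [[0.998, 0.06, 0.004], [0.06, -0.998, 0.0], [0.004, 0.0, -1.0]]
ft_force: [4.6, 0.0, 5.9]
grip_width: -0.0
```

Request:
arm_command(
  steps=[
    {"delta_pos": [-1, 0, 0], "dr": [0, 0, 0]},
    {"delta_pos": [-1, -0.1, 0], "dr": [0, 0, 0]},
    {"delta_pos": [-1, -0.1, 0], "dr": [0, 0, 0]},
    {"delta_pos": [0, 0, 0], "dr": [0, 0, 0]},
    {"delta_pos": [0, 0, 0], "dr": [0, 0, 0]},
    {"delta_pos": [2, 0, 0], "dr": [0, 0, 0]},
    {"delta_pos": [4, 0, 0], "dr": [0, 0, 0]},
    {"delta_pos": [2, 0, 10], "dr": [0, 0, 0]},
    {"delta_pos": [0, 0, 25], "dr": [0, 0, 0]},
    {"delta_pos": [0, 0, 40], "dr": [0, 0, 0]},
    {"delta_pos": [0, 0, 45], "dr": [0, 0, 0]},
    {"delta_pos": [0, 0, 45], "dr": [0, 0, 0]},
    {"delta_pos": [0, 0, 30], "dr": [0, 0, 0]},
    {"delta_pos": [-20, -20, 5], "dr": [0, 0, 0]},
    {"delta_pos": [-35, -45, 0], "dr": [0, 0, 0]},
    {"delta_pos": [-35, -45, 0], "dr": [0, 0, 0]},
    {"delta_pos": [0, -30, 0], "dr": [0, 0, 0]},
    {"delta_pos": [0, 0, 0], "dr": [0, 0, 0]},
    {"delta_pos": [0, 0, 0], "dr": [0, 0, 0]},
  ],
)

```text
time_s: 35.4
position: [0.4979, 0.0288, 0.2573]
tool_rot: [[0.998, 0.06, 0.0], [0.06, -0.998, 0.0], [0.0, -0.0, -1.0]]
ft_force: [-0.0, 0.8, 0.7]
grip_width: -0.0002
```

```bash
python3 - <<'E'
from h import *
print(env.observe()['position'],env.observe()['ft_force'])
c=env.get_calibration('wrist'); w=env.get_image('wrist'); cv2.imwrite('pics/w10.png',w)
h=cv2.cvtColor(w,cv2.COLOR_BGR2HSV)
st=((h[...,2]>190)&(h[...,1]<30)).astype(np.uint8)
n,l,s,ce=cv2.connectedComponentsWithStats(st)
for i in range(1,n):
    if s[i,4]>40: print('white',s[i],ce[i])
p=[proj(c,q) for q in((.478,.152,.09),(.478,.152,0))]; print(p)
lg=(w.astype(int).sum(2)<330).astype(np.uint8)
v0=int(p[0][1])
for v in range(max(0,v0-30),v0+90,10):
    r=np.where(lg[v,150:480])[0]+150; print(v,r.min() if len(r) else None,r.max() if len(r) else None,len(r))
E
```

```text
[0.49789878 0.02883425 0.25725387] [-0.02288191  0.81899656  0.68006648]
white [479   0  18  32 355] [486.31549296  11.34929577]
white [ 517    0   85   52 1804] [559.48392461  15.23503326]
white [390  51  24  38 807] [401.46840149  69.2936803 ]
white [202  52   8  37 137] [204.97810219  71.75912409]
white [100 132  33  33 876] [116.10159817 147.99086758]
white [ 476  326   73   63 3452] [512.8986095  355.88151796]
white [309 332  11  11  56] [315.82142857 335.32142857]
[(np.float64(305.3348201272031), np.float64(48.74714974365821)), (np.float64(309.95385047269), np.float64(68.9993588458926))]
18 204 478 164
28 204 479 71
38 205 244 11
48 None None 0
58 207 390 180
68 208 389 182
78 209 389 181
88 211 388 178
98 213 387 175
108 216 385 165
118 164 383 171
128 152 367 35
```

```bash
python3 - <<'E'
from h import *
c=env.get_calibration('wrist')
e=np.array([onz(c,202,71,0),onz(c,414,69.5,0)])[:,:2]; m=e.mean(0); a0=np.arctan2(*(e[1]-e[0])[::-1]); print(e,m,np.degrees(a0))
for L in (np.mean([tang(c,u,123)[1] for u in(220,379)],0), np.mean([onz(c,u,48,.09)[:2] for u in(206,390.5)],0)):
    d=L-m; print(L,'along',d@[np.cos(a0),np.sin(a0)],'perp',d@[-np.sin(a0),np.cos(a0)])
w=cv2.imread('pics/w10.png'); g=w.astype(int).sum(2)
print([ (u,int(np.abs(np.diff(cv2.GaussianBlur(g.astype(np.float32),(5,5),0)[90:145,u])).argmax()+90)) for u in range(225,380,25)])
E
```

```text
[[0.3794 0.1445]
 [0.5731 0.1577]] [0.47625 0.1511 ] 3.8984862755680467
[0.47325 0.1494 ] along -0.0031086394112359262 perp -0.001492099531167675
[0.47315 0.15255] along -0.0029942428818866035 perp 0.0016574104996264704
[(225, 122), (250, 122), (275, 122), (300, 122), (325, 122), (350, 121), (375, 121)]
```

```bash
python3 - <<'E'
from h import *
s0=cv2.imread('pics/s9.png'); s=env.get_image('scene'); d=cv2.absdiff(s,s0).max(2)
for n,(a,b,x,y) in dict(vase=(240,320,345,395),dish=(258,300,400,445),lantern=(315,365,215,262),canister=(285,340,285,325),yellow=(195,235,388,412),green=(190,230,302,330)).items(): print(n,(d[a:b,x:y]>40).sum())
env.close_job()
E
```

```text
vase 78
dish 0
lantern 0
canister 0
yellow 0
green 18
the job is handed in; nothing more can be done
```

The lantern stands upright on the coaster, the dish stands upright on the turntable, and the log lies along the strip. I handed the job in at about 35 s of the 72 s allowed.

- **Order:** the lantern went first, then the dish, both set down with only a few newtons of contact. After that I rolled the log onto the strip with the fingers.
- **Axial nudge:** after the roll, the log measured 7–11 mm off centre along the strip. I slid it back by pushing its end at about 5 N. It was not lifted, but those last few millimetres were slid rather than rolled.
- **Log, last measurement:** about 3 mm off centre along the strip and within 2 mm across it. My two estimates across disagreed, at −1.5 and +1.7 mm. It was parallel to the strip within about half a degree, and the strip showed at both ends.
- **Steering:** I tried to steer the log on the way by angling the fingers. That barely worked, which is why the nudge was needed.
- **Other things:** from just before the nudge to the end, the scene image showed no change at the lantern, dish, canister or yellow lantern. It showed small changes near the vase (78 pixels) and the green lantern (18 pixels). I put these down to the log and arm behind them but did not check further. The bowl, brush and stone were not compared at the end.

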